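Blow off the rosette of a border tile with the bench air gun

ROBOT

A 7-joint arm with a two-finger parallel gripper is mounted at the origin on the work surface. World frame = base frame: x ahead of the robot, y to its left, z up, the work surface at z = 0. Lengths are in m, angles in rad, forces in N, time in s.
With the tool pointing down it reaches from about 0.425 to 1.025 m from the base axis. Payload 9.4 kg.
Tool frame: the origin (TCP) lies midway between the tips of the shut fingers; the grasp point (between the pads) lies 19 mm behind it (bot.tcp_to_grasp is the distance from the TCP to the grasp point, in m); z points along the fingers, y is the line along which they close (so a half turn about z gives the same grasp; the last joint's range is limited). The gripper opens to 93 mm and grips with 3 to 60 N. Pads are 15 mm wide; open, the fingers measure 128 mm over their backs; the gripper's body (75 mm by 188 mm) begins 65 mm behind the grasp point.
Start: joints at [-1.328, 0.599, -0.003, 1.599, 0.002, 0.943, -0.08], TCP at [0.228, 0.688, 0.219] pointing down, gripper open.
Joint ranges: [-2.57, 2.57], [-0.35, 1.97], [-1.29, 1.29], [0.11, 2.56], [-1.05, 4.19], [0.11, 1.86], [-2.63, 2.63]. Speed limits (rad/s): [2.22, 2.22, 3.01, 3.01, 3.14, 3.14, 3.14].

INTERFACE

Orientations are given as a rotation vector (axis times angle).
In Python, from plant import bot gives the robot as it stands.
- The arm moves only by the shell command python3 -m crank 'ROWS' [OPENING] [FORCE]. ROWS is JSON, a list of rows, each an object with "slide": the shift along the tool's x, y, z in m, a list of three; "rot": the turn, a rotation vector about the tool's x, y, z in degrees, a list of three. In form: [{"slide": [x, y, z], "rot": [ax, ay, az]}, ...]. A call has 1 to 5 rows; each row shifts and turns the commanded pose from where the row before left it, along the tool's axes as they then stand; what a row does not reach is not made up. A row lasts 1/8 s, in which the tool goes at most 62.5 mm and 10.7 degrees, less where a joint would pass 70% of its speed; a pose out of reach is approached as far as the arm can. A call with a gripper value outside its range is refused whole. OPENING is the opening, from 0 (shut) to 1 (fully open), set as the call begins (- or left out, the last holds). The fingers move at their own pace and stop on an object; FORCE is the grip in N (left out, the last holds). Time passes only in rows, so rows that do not move let the fingers close. It gives the time, the measured TCP pose, the force, the opening and the grip force at its end, in the units of the state.
- bot.get_obs(): the state, without advancing time (a new reading comes with each control period).
- bot.get_image(name): name is "scene" or "side" or "wrist"; returns a dict with "frame" (384x512x3 uint8, blue, green, red), "fx", "fy", "cx", "cy" (pixels), "k1" (the pictures are not rectified: a ray, as slopes to the right and down, at radius r is drawn at 1 + k1 r^2 times it, then the intrinsics apply), "world_from_camera" (4x4, takes a point from camera to world coordinates). Camera axes: x right, y down, z forward; pixel columns grow to the right and rows downward; lengths in m; the calibration is good to about 2 mm. A picture is of the moment at which its call begins. There is no depth.
- bot.sign_off(): hands the job in; it is judged then, once.
Trained networks look in a picture, given as the dict that the camera call returned (one of the last four; its "shot" number tells which), for a name from the list of things; names that differ only in an ending like _2 or _b are one class to them, and where a whole thing is asked for, a point or a joint stands for the part that bears it (a point fixed in the world has none). Each returns a list of dicts, best first, with "score" (0 to 1); they miss things now and then, are a little off and sometimes report something else, mostly with a low value. They report only what shows in the picture. A call takes as long as a camera call. They do not tell look-alikes from the thing itself.
- bot.boxes_of(query, picture): "pixel" ([column, row] in pixels, amid what is visible of it).
The state is a dict: "time": time; "joints": joint angles; "joint_velocities": joint speeds; "effort": joint torques, N m; "ee_pos": TCP position; "tcp_rot": TCP orientation; "force": force on the tool from outside, world axes, zero at the start; "ft_torque": the same for the moment, N m; "gripper_width": opening from 0.0 (shut) to 1.0 (fully open); "gripper_force": force on a finger pad.
Only numpy, scipy, OpenCV 4.12 (cv2) and the standard library are available. Lean on these libraries where they do the work, as an engineer would, in place of code of your own. Each camera call takes 0.05 s, during which the arm holds its last target. There are 200 camera calls.

TASK

Move the long tile that carries the raised round rosette so that it lies flat on the bench with its rosette centred under the nozzle of the air gun on the stand. Then squeeze the gun's trigger lever all the way in against its grip, keep it squeezed for about a second, and let it spring back out, leaving the tile in place. Do not work the trigger before the tile is there, and leave the plain tile, the jar and the bowl where they are.

Things in the scene. Friction and masses are not known exactly. Their poses are not given: they have to be found in the camera images.
- air_gun: Air gun fixed nozzle-down in a bench stand. Origin on the bench straight below the nozzle, z up. Upright black grip 24 x 24 mm on the origin's vertical, z 134 to 226 mm, nothing above it; trigger lever on its +y side. Aluminium block 36 mm wide below, z 98 to 136. A clamp arm at z 117 runs along +x to a column at x = 150 mm (36 mm wide, top z 147) on a base plate 100 x 90 x 14 mm.
- nozzle_tip (a point): Tip (10 mm diameter) of the brass nozzle (24 mm at its top), 60 mm straight above the air gun's origin; axes as the air gun.
- grip_mid (a point): Middle of the grip at z 205 mm, 21 mm below its top; axes as the air gun. At this height the grip reaches from y = -12 to +12 mm; the outer face of the lever is at y = +39 mm released and +21 mm fully squeezed.
- trigger (a joint): Angle of the sprung steel lever (18 mm wide along x, 7 thick, 94 long, free end up), hinged at its lower end at y = 17.5, z = 130 mm in the air gun's frame, about its x axis: 0 released, leaning 0.24 rad out to +y; 0.24 fully squeezed, upright against the grip. Springs back when let go; 3 N at the free end starts it, 7 N holds it in.
- trigger_pad (a point): Point on the outer (+y) face of the trigger lever, 75 mm up from its hinge, where a finger presses.
- rosette_tile: White ceramic border tile 190 (x) x 58 (y) x 14 mm (z), about 0.3 kg, lying loose on the bench, two thin blue lines along it and a raised round rosette near one end. Origin at the centre of its underside, x along its length towards the rosette end, z up.
- rosette (a point): Centre of the rosette (41 mm diameter, standing up to 5 mm above the tile), 65 mm from the tile's centre along its +x and 30 mm from that end.
- plain_end (a point): Point on the top face at the tile's other, plain end, 65 mm from its centre along -x, on its centre line: a good place to grip across the 58 mm width.
- plain_tile: The same tile without a rosette, 190 (x) x 58 (y) x 14 mm, loose on the bench on the other side of the stand; not to be moved. Origin at the centre of its underside.
- glaze_jar: Closed white jar, 72 mm diameter, 100 mm tall, standing loose; not to be moved. Origin at the centre of its underside.
- bowl: White bowl, 120 mm diameter, 55 mm tall, standing loose; not to be moved. Origin at the centre of its underside.
Things that resemble listed ones, but are neither listed nor needed, are in the scene too. What is shaped like the rosette_tile but pink is not meant. There is more than one size of the air_gun; the job needs the larger.

How it is judged:
By the outcome, as a careful person would: the job done as asked, in the order asked, and still so for the second after the job is handed in, with the robot touching nothing.
It also fails if it takes over 61 s, if anything falls off the work surface, if the arm or the gripper's body presses on something with over 40 N, if the wrist force passes 120 N, or if a joint passes its speed limit or range.

## Working session

There is one attempt and no reset: what is moved stays moved. The work goes in short steps, Python scripts to look and compute and a shell command to move; the robot and the scene stay as the last step left them, time stands still between calls to the robot, and variables do not carry over. Pictures are saved under pics/ and viewed, at most 10 in all, crops included, and the job is handed in when it is done.

```bash
ls; mkdir -p pics; cat > h.py <<'E'
import numpy as np,cv2
from scipy.spatial.transform import Rotation as R
from plant import bot
def ray(p,px):
    K=np.array([[p["fx"],0,p["cx"]],[0,p["fy"],p["cy"]],[0,0,1]]);k=np.array([p["k1"],0,0,0,0.])
    u=cv2.undistortPoints(np.array([[px]],float),K,k)[0,0]
    T=np.array(p["world_from_camera"]);return T[:3,3],T[:3,:3]@np.array([u[0],u[1],1])
def at(p,px,z):
    o,d=ray(p,px);return o+d*(z-o[2])/d[2]
def proj(p,X):
    T=np.linalg.inv(np.array(p["world_from_camera"]))
    K=np.array([[p["fx"],0,p["cx"]],[0,p["fy"],p["cy"]],[0,0,1]]);k=np.array([p["k1"],0,0,0,0.])
    c=np.atleast_2d(X)@T[:3,:3].T+T[:3,3]
    return cv2.projectPoints(c,np.zeros(3),np.zeros(3),K,k)[0][:,0]
def tri(obs):
    A=np.zeros((3,3));b=np.zeros(3)
    for p,px in obs:
        o,d=ray(p,px);d=d/np.linalg.norm(d);M=np.eye(3)-np.outer(d,d);A+=M;b+=M@o
    return np.linalg.solve(A,b)
E
python3 - <<'E'
from h import *
np.set_printoptions(precision=3,suppress=True)
ps={n:bot.get_image(n) for n in("scene","side")}
for n,p in ps.items():
    cv2.imwrite(f"pics/{n}0.png",p["frame"]);print(n,np.array(p["world_from_camera"])[:3].tolist(),p["fx"],p["k1"])
    for q in("air_gun","nozzle_tip","grip_mid","rosette","plain_end","trigger_pad","rosette_tile","glaze_jar","bowl"):
        print(q,[(np.round(r["pixel"]).tolist(),round(r["score"],2),at(p,r["pixel"],{"rosette":.017,"plain_end":.014}.get(q,0.0)).round(3)[:2].tolist()) for r in bot.boxes_of(q,p)])
E
```

```text
pics
scene [[0.5694784433311183, 0.5042385133504927, -0.649182427546565, 1.4604813208366347], [0.8217962885153355, -0.3670922061349963, 0.43576848483725955, -0.6083190069635991], [-0.018578556552804455, -0.7816564679250253, -0.623432436906669, 1.0493683817391832]] 468.5112778668524 -0.014527332644388984
air_gun [([384.0, 184.0], 0.61, [0.598, 0.513]), ([304.0, 242.0], 0.56, [0.662, 0.091])]
nozzle_tip [([387.0, 183.0], 0.78, [0.603, 0.528]), ([304.0, 239.0], 0.6, [0.649, 0.102])]
grip_mid [([219.0, 302.0], 0.71, [0.708, -0.248]), ([300.0, 240.0], 0.62, [0.646, 0.086])]
rosette [([190.0, 264.0], 0.82, [0.548, -0.253]), ([138.0, 227.0], 0.65, [0.306, -0.314])]
plain_end [([134.0, 225.0], 0.72, [0.285, -0.318])]
trigger_pad []
rosette_tile [([188.0, 266.0], 0.93, [0.534, -0.255]), ([138.0, 225.0], 0.88, [0.276, -0.304])]
glaze_jar [([365.0, 228.0], 0.6, [0.727, 0.292])]
bowl [([221.0, 302.0], 0.86, [0.711, -0.243])]
side [[0.8948053111713767, -0.3161576571226264, 0.3152265708061858, 0.14216813002769896], [-0.4464500855143625, -0.6374469996272668, 0.6279678684538036, -0.7182668006719858]
[... 362 characters left out ...]
5.0, 178.0], 0.94, [0.766, 0.1]), ([234.0, 113.0], 0.63, [0.683, 0.522]), ([292.0, 140.0], 0.46, [0.796, 0.296])]
rosette [([308.0, 297.0], 0.82, [0.522, -0.259]), ([227.0, 359.0], 0.58, [0.282, -0.31])]
plain_end [([228.0, 357.0], 0.87, [0.286, -0.308]), ([308.0, 298.0], 0.78, [0.521, -0.26]), ([291.0, 140.0], 0.44, [0.784, 0.279])]
trigger_pad [([279.0, 154.0], 0.63, [0.723, 0.251]), ([215.0, 103.0], 0.61, [0.647, 0.61])]
rosette_tile [([312.0, 298.0], 0.8, [0.534, -0.258]), ([227.0, 360.0], 0.76, [0.285, -0.307]), ([283.0, 154.0], 0.7, [0.733, 0.242])]
glaze_jar [([292.0, 139.0], 0.77, [0.797, 0.299])]
bowl [([382.0, 260.0], 0.84, [0.762, -0.241]), ([311.0, 298.0], 0.63, [0.533, -0.255])]
```

```bash
python3 - <<'E'
import cv2
for n in("scene","side"):cv2.imwrite(f"pics/{n}0b.png",cv2.resize(cv2.imread(f"pics/{n}0.png"),(800,600),interpolation=cv2.INTER_CUBIC))
E
```

```text
(no output)
```

View pics/scene0b.png

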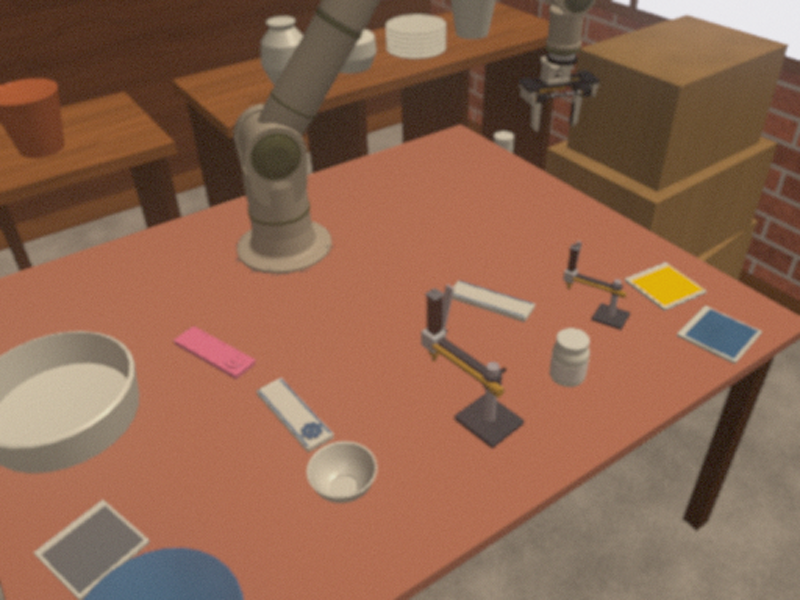

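View pics/side0b.png

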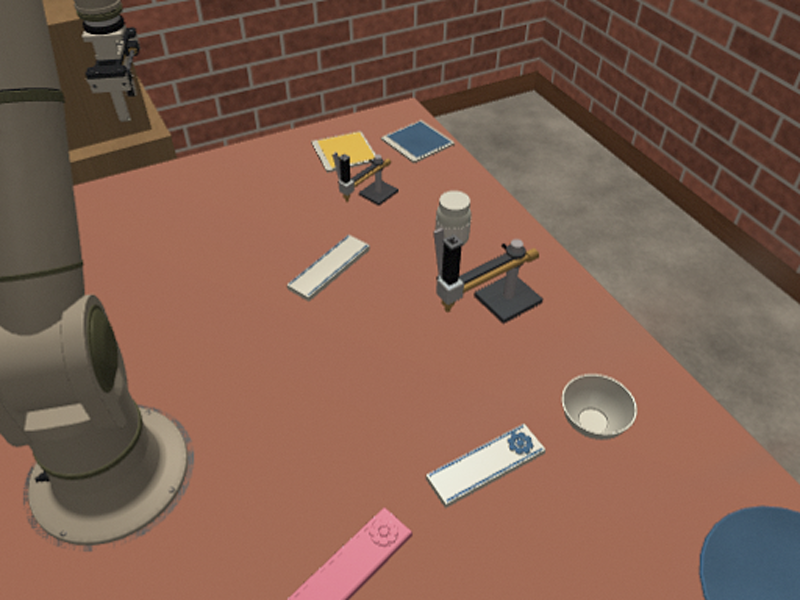

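Scene: white rosette tile about (295,412), its rosette (312,430), larger gun (435,310) with its column at (490,395), bowl (342,470), jar (570,355), in the 1.56x enlarged picture. Side: rosette (520,442), nozzle tip (447,309), base plate (508,298).

```bash
python3 - <<'E'
import cv2,numpy as np
a=cv2.imread("pics/side0.png")[110:220,270:370];b=cv2.imread("pics/scene0.png")[175:285,260:360]
r=lambda i:cv2.resize(i,(400,440),interpolation=cv2.INTER_CUBIC)
cv2.imwrite("pics/c1.png",np.hstack([r(a),r(b)]))
E
```

```text
(no output)
```

View pics/c1.png

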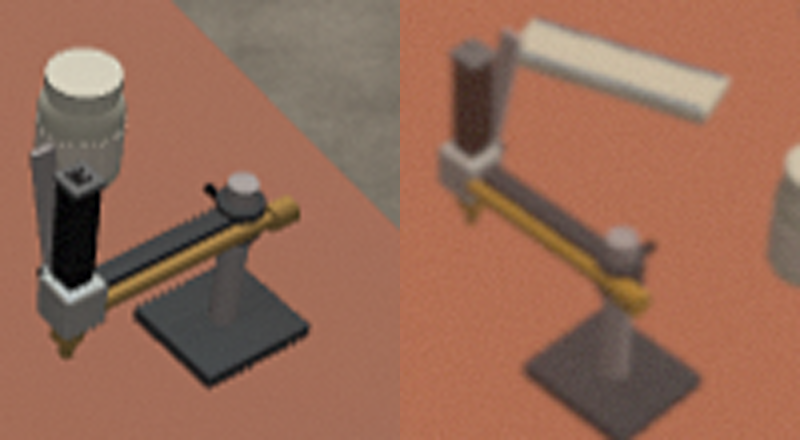

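Crop shows (full-image pixels): side nozzle tip (286.5,199), grip top (289.5,155), plate corners (304,188), (322.5,204), (347,191). Scene: nozzle tip (277.5,230.5), grip top (278,187.5), plate corners (291,267), (335,269.5).

```bash
python3 - <<'E'
from h import *
from scipy.optimize import least_squares
np.set_printoptions(precision=4,suppress=True)
s=bot.get_image("side");c=bot.get_image("scene")
print("tip",tri([(s,(286.5,199.2)),(c,(277.5,230.5))]),"top",tri([(s,(289.5,155)),(c,(278,187.5))]))
print([at(s,q,.014) for q in((303.75,188.2),(322.5,204),(347,191))],[at(c,q,.014) for q in((291.25,266.7),(335,269.5))])
ob=[(s,(286.5,199.2),(0,0,.06)),(c,(277.5,230.5),(0,0,.06)),(s,(289.5,155),(0,0,.226)),(c,(278,187.5),(0,0,.226)),
(s,(303.75,188.2),(.1,.045,.014)),(s,(322.5,204),(.1,-.045,.014)),(s,(347,191),(.2,-.045,.014)),
(c,(291.25,266.7),(.1,-.045,.014)),(c,(335,269.5),(.2,.045,.014))]
def f(v):
    M=R.from_euler("z",v[2]).as_matrix()
    return np.concatenate([proj(p,M@np.array(X)+[v[0],v[1],0])[0]-q for p,q,X in ob])
for y0 in(0,.8):
    r=least_squares(f,[.68,.05,y0],loss="soft_l1");print(r.x,r.cost,np.round(r.fun,1))
# tile
for n,p in(("side",s),("scene",c)):
    g=p["frame"].astype(int);m=((g.min(2)>90)&(g.max(2)-g.min(2)<60)).astype(np.uint8)
    b=(g[...,0]>g[...,2]+5).astype(np.uint8); m=m|b
    m=cv2.morphologyEx(m,cv2.MORPH_CLOSE,np.ones((3,3)))
    k,l,st,ce=cv2.connectedComponentsWithStats(m)
    px=(315,297) if n=="side" else (185,263)
    i=l[px[1],px[0]];print(n,st[i],ce[i])
    pts=np.argwhere(l==i)[:,::-1].astype(float)
    w=np.array([at(p,q,.014)[:2] for q in pts]).astype(np.float32)
    print(cv2.minAreaRect(w))
    print("ros",[at(p,q["pixel"],.018) for q in bot.boxes_of("rosette",p)][:1])
E
```

```text
tip [0.6159 0.0199 0.0546] top [0.6148 0.021  0.2208]
[array([0.7051, 0.0667, 0.014 ]), array([ 0.7208, -0.013 ,  0.014 ]), array([ 0.8151, -0.001 ,  0.014 ])] [array([ 0.729, -0.012,  0.014]), array([0.8123, 0.085 , 0.014 ])]
[0.6162 0.0183 0.1235] 7.868927178350964 [ 0.3 -1.4 -0.6 -0.7  0.8 -1.8 -0.9 -0.2 -0.1 -2.3  0.3  0.2  1.6 -0.4
 -2.2 -1.4 -0.  -1. ]
[0.6162 0.0183 0.1235] 7.868927178347671 [ 0.3 -1.4 -0.6 -0.7  0.8 -1.8 -0.9 -0.2 -0.1 -2.3  0.3  0.2  1.6 -0.4
 -2.2 -1.4 -0.  -1. ]
side [ 273  271   76   52 1654] [309.9172 296.1947]
((0.5320714116096497, -0.25629088282585144), (0.18963317573070526, 0.05887240171432495), 3.514899730682373)
ros [array([ 0.2827, -0.3125,  0.018 ])]
scene [ 164  242   77   80 2374] [205.4579 285.4275]
((0.6084848046302795, -0.25837618112564087), (0.33214423060417175, 0.1237083375453949), 5.266627311706543)
ros [array([ 0.2975, -0.3086,  0.018 ])]
```

```bash
cat > st.py <<'E'
from h import *
import sys
np.set_printoptions(precision=4,suppress=True)
# usage: st.py x y z yaw_deg : slide/rot to bring grasp... TCP there, tool y at yaw (x-axis yaw), pointing down
o=bot.get_obs();M=R.from_rotvec(o["tcp_rot"]);p=np.array(o["ee_pos"])
print("t",o["time"],"p",p,"\n",M.as_matrix(),"F",np.array(o["force"]),"w",o["gripper_width"],"gf",o["gripper_force"],"j",np.array(o["joints"]))
if len(sys.argv)>4:
    x,y,z,a=map(float,sys.argv[1:5]);best=None
    for k in(0,180):
        G=R.from_euler("z",a+k,degrees=True)*R.from_euler("x",180,degrees=True)
        r=(M.inv()*G).as_rotvec(degrees=True)
        if best is None or np.linalg.norm(r)<np.linalg.norm(best):best=r
    print("slide(mm)",1000*M.inv().apply(np.array([x,y,z])-p),"rot",best)
E
python3 st.py 0.493 -0.259 0.1 3.5
```

```text
t 1.2 p [0.2279 0.6882 0.2186] 
 [[-0.9493  0.3144  0.    ]
 [ 0.3144  0.9493 -0.    ]
 [-0.     -0.     -1.    ]] F [ 0.3409 -0.5532 -0.6647] w 1.0017565335474896 gf 0.0 j [-1.3277  0.5993 -0.0025  1.5994  0.0018  0.9429 -0.0798]
slide(mm) [-549.4069 -815.8904  118.6423] rot [ -0.0005   0.0007 -21.8219]
```

```bash
python3 -m crank '[{"slide":[-0.04,-0.04,0],"rot":[0,0,-7.3]},{"slide":[-0.03,-0.05,0],"rot":[0,0,-7.3]},{"slide":[-0.025,-0.05,0],"rot":[0,0,-7.2]},{"slide":[-0.025,-0.05,0],"rot":[0,0,0]},{"slide":[-0.025,-0.05,0],"rot":[0,0,0]}]' 1
python3 st.py 0.46 0 0.2 3.5;python3 st.py 0.493 -0.259 0.15 3.5
```

```text
time: 1.82
ee_pos: [0.3517, 0.433, 0.2189]
tcp_rot: [-0.095, 3.14, 0.001]
force: [0.1, 0.2, -0.3]
gripper_width: 1.003
gripper_force: 0.0
t 1.825 p [0.3517 0.433  0.2189] 
 [[-0.9982 -0.0608  0.0005]
 [-0.0608  0.9982  0.0005]
 [-0.0006  0.0005 -1.    ]] F [ 0.0974  0.2475 -0.316 ] w 1.0029648513000262 gf 0.0 j [-0.9065  0.4013 -0.1149  1.981   0.0652  0.7621  0.5721]
slide(mm) [ -81.7355 -438.7903   18.7635] rot [ 0.0265  0.0324 -0.017 ]
t 1.825 p [0.3517 0.433  0.2189] 
 [[-0.9982 -0.0608  0.0005]
 [-0.0608  0.9982  0.0005]
 [-0.0006  0.0005 -1.    ]] F [ 0.0974  0.2475 -0.316 ] w 1.0029648513000262 gf 0.0 j [-0.9065  0.4013 -0.1149  1.981   0.0652  0.7621  0.5721]
slide(mm) [ -98.9115 -699.3398   68.6528] rot [ 0.0265  0.0324 -0.017 ]
```

```bash
python3 -m crank '[{"slide":[-0.025,-0.055,0],"rot":[0,0,0]},{"slide":[-0.025,-0.055,0],"rot":[0,0,0]},{"slide":[-0.02,-0.055,0],"rot":[0,0,0]},{"slide":[-0.012,-0.055,0],"rot":[0,0,0]},{"slide":[0,-0.06,0],"rot":[0,0,0]}]'
python3 -m crank '[{"slide":[0,-0.06,0],"rot":[0,0,0]},{"slide":[0,-0.06,0],"rot":[0,0,0]},{"slide":[0,-0.06,0],"rot":[0,0,0]},{"slide":[-0.005,-0.06,0],"rot":[0,0,0]},{"slide":[-0.005,-0.06,0],"rot":[0,0,0]}]'
python3 -m crank '[{"slide":[-0.005,-0.06,0.02],"rot":[0,0,0]},{"slide":[0,-0.055,0.02],"rot":[0,0,0]},{"slide":[0,0,0.02],"rot":[0,0,0]},{"slide":[0,0,0],"rot":[0,0,0]}]'
python3 - <<'E'
from h import *
np.set_printoptions(precision=4,suppress=True)
for n in("wrist","side"):
    p=bot.get_image(n);cv2.imwrite(f"pics/{n}1.png",p["frame"])
    for q,z in(("rosette",.018),("plain_end",.014),("bowl",0.03),("rosette_tile",.014)):print(n,q,[(np.round(r["pixel"],1),round(r["score"],2),at(p,r["pixel"],z)[:2]) for r in bot.boxes_of(q,p)])
E
python3 st.py 0.493 -0.259 0.1 3.5
```

```text
time: 2.45
ee_pos: [0.4508, 0.1585, 0.2189]
tcp_rot: [-0.095, 3.139, 0.001]
force: [0.6, -1.0, -0.3]
gripper_width: 0.998
gripper_force: 0.0
time: 3.08
ee_pos: [0.4782, -0.1407, 0.2191]
tcp_rot: [-0.096, 3.139, -0.0]
force: [1.7, 1.1, -0.4]
gripper_width: 0.999
gripper_force: 0.0
time: 3.58
ee_pos: [0.4888, -0.2525, 0.1578]
tcp_rot: [0.094, -3.138, -0.002]
force: [0.0, 0.1, 0.6]
gripper_width: 1.002
gripper_force: 0.0
wrist rosette [(array([222.5,  33.6]), 0.64, array([ 0.3424, -0.2895])), (array([252.6, 208.5]), 0.55, array([ 0.513, -0.251]))]
wrist plain_end []
wrist bowl [(array([218.7, 354.5]), 0.96, array([ 0.6996, -0.2816]))]
wrist rosette_tile [(array([226.9,  29.6]), 0.81, array([ 0.3378, -0.2859])), (array([251.3, 204.7]), 0.74, array([ 0.51  , -0.2526]))]
side rosette [(array([226. , 358.7]), 0.79, array([ 0.2809, -0.3101])), (array([307.8, 299.8]), 0.69, array([ 0.517 , -0.2652]))]
side plain_end [(array([228.9, 357. ]), 0.84, array([ 0.2887, -0.3078])), (array([307.2, 298.4]), 0.81, array([ 0.5192, -0.2594]))]
side bowl [(array([385.2, 260.6]), 0.83, array([ 0.7489, -0.2622]))]
side rosette_tile [(array([227.5, 363.7]), 0.68, array([ 0.2798, -0.3201])), (array([308.4, 298.1]), 0.62, array([ 0.5223, -0.26  ]))]
t 4.075 p [ 0.49   -0.2521  0.1594] 
 [[-0.9981 -0.0612  0.0007]
 [-0.0612  0.9981 -0.0002]
 [-0.0007 -0.0003 -1.    ]] F [-0.9406 -0.4076 -0.3402] w 1.0015669604756152 gf 0.0 j [ 0.3653  0.4704  0.0097  2.058  -0.0077  0.6125  2.0124]
slide(mm) [-2.5472 -7.0264 59.3728] rot [-0.0161  0.0385  0.0097]
```

View pics/wrist1.png

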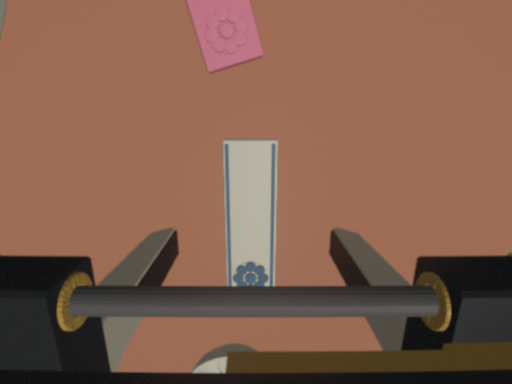

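Wrist view: white tile between the fingers, plain end edge (223..278,141), rosette (251,276).

```bash
python3 - <<'E'
from h import *
np.set_printoptions(precision=4,suppress=True)
p=bot.get_image("wrist");print(np.array(p["world_from_camera"])[:3])
r=at(p,(251,276),.018);e=(at(p,(223.5,141),.014)+at(p,(277.5,141),.014))/2
d=r-e;print("ros",r,"end",e,np.hypot(*d[:2]),"yaw",np.degrees(np.arctan2(d[1],d[0])))
s=bot.get_image("side");print(at(s,(333,283),.018))
u=d[:2]/np.hypot(*d[:2]);print("grip pt",r[:2]-.105*u)
E
```

```text
[[-0.0619  0.9607  0.2707  0.4152]
 [ 0.9981  0.0597  0.0162 -0.2558]
 [-0.0006  0.2712 -0.9625  0.3255]]
ros [ 0.5984 -0.2475  0.018 ] end [ 0.4427 -0.2574  0.014 ] 0.1560047500466614 yaw 3.6212755571471558
[ 0.5977 -0.2528  0.018 ]
grip pt [ 0.4936 -0.2542]
```

```bash
python3 -m crank '[{"slide":[-0.004,-0.003,0.045],"rot":[0,0,0]},{"slide":[0,0,0.05],"rot":[0,0,0]},{"slide":[0,0,0.04],"rot":[0,0,0]},{"slide":[0,0,0.015],"rot":[0,0,0]},{"slide":[0,0,0.005],"rot":[0,0,0]}]' 1 20
python3 -m crank '[{"slide":[0,0,0],"rot":[0,0,0]},{"slide":[0,0,0],"rot":[0,0,0]},{"slide":[0,0,0],"rot":[0,0,0]},{"slide":[0,0,0],"rot":[0,0,0]},{"slide":[0,0,0],"rot":[0,0,0]}]' 0.4 50
python3 st.py .5 -.25 .02 3.5
```

```text
time: 4.8
ee_pos: [0.4939, -0.2552, 0.0037]
tcp_rot: [0.095, -3.14, -0.0]
force: [-0.8, 0.1, 0.1]
gripper_width: 1.002
gripper_force: 0.0
time: 5.42
ee_pos: [0.4942, -0.2554, 0.0045]
tcp_rot: [-0.095, 3.139, -0.001]
force: [0.3, -0.1, 6.5]
gripper_width: 0.616
gripper_force: 50.0
t 5.425 p [ 0.4942 -0.2554  0.0045] 
 [[-0.9982 -0.0604  0.0009]
 [-0.0604  0.9982 -0.0005]
 [-0.0009 -0.0005 -1.    ]] F [ 0.254  -0.0909  6.4962] w 0.6157249559076534 gf 50.001851320266724 j [ 0.3736  0.7241  0.0018  2.1322 -0.0039  0.2842  2.01  ]
slide(mm) [ -6.086    5.027  -15.4684] rot [-0.0313  0.0517 -0.0362]
```

```bash
python3 -m crank '[{"slide":[0,0,-0.008],"rot":[0,0,0]},{"slide":[0,0,-0.01],"rot":[0,0,0]},{"slide":[-0.004,0.02,0],"rot":[0,0,0]},{"slide":[-0.004,0.035,0],"rot":[0,0,0]},{"slide":[-0.004,0.035,0],"rot":[0,0,0]}]'
python3 -m crank '[{"slide":[-0.004,0.035,0],"rot":[0,0,0]},{"slide":[-0.004,0.035,0],"rot":[0,0,0]},{"slide":[0,0.02,0],"rot":[0,0,0]},{"slide":[0,0,0],"rot":[0,0,0]},{"slide":[0,0,0],"rot":[0,0,0]}]'
python3 - <<'E'
from h import *
a=bot.get_image("wrist")["frame"];b=bot.get_image("side")["frame"]
cv2.imwrite("pics/w2.png",a);cv2.imwrite("pics/s2.png",b)
cv2.imwrite("pics/c2.png",np.vstack([cv2.resize(a,(400,300)),cv2.resize(b,(400,300))]) if 0 else np.hstack([cv2.resize(a,(400,300)),cv2.resize(b[150:330,230:470],(400,300),interpolation=cv2.INTER_CUBIC)]))
E
```

```text
time: 6.05
ee_pos: [0.5004, -0.1638, 0.0224]
tcp_rot: [-0.094, 3.14, 0.0]
force: [0.4, 0.2, -4.3]
gripper_width: 0.615
gripper_force: 50.0
time: 6.68
ee_pos: [0.5031, -0.075, 0.0222]
tcp_rot: [-0.095, 3.14, -0.001]
force: [0.6, -0.3, -4.3]
gripper_width: 0.615
gripper_force: 50.0
```

View pics/c2.png

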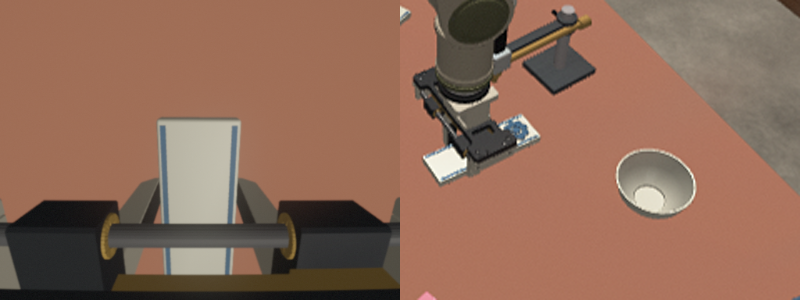

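Tile is held level, with the rosette end ahead; bowl untouched at (655,183).

```bash
python3 -m crank '[{"slide":[-0.005,0.025,0],"rot":[0,0,0]},{"slide":[-0.005,0.03,0],"rot":[0,0,0]},{"slide":[-0.005,0.022,0],"rot":[0,0,0]},{"slide":[0,0.01,0],"rot":[0,0,0]},{"slide":[0,0,0],"rot":[0,0,0]}]'
python3 -m crank '[{"slide":[0,0,0.008],"rot":[0,0,0]},{"slide":[0,0,0.005],"rot":[0,0,0]},{"slide":[0,0,0],"rot":[0,0,0]}]'
python3 - <<'E'
from h import *
a=bot.get_image("scene")["frame"];b=bot.get_image("side")["frame"]
cv2.imwrite("pics/sc3.png",a);cv2.imwrite("pics/s3.png",b)
cv2.imwrite("pics/c3.png",np.hstack([cv2.resize(b[160:240,250:330],(400,400),interpolation=cv2.INTER_CUBIC),cv2.resize(a[190:270,240:320],(400,400),interpolation=cv2.INTER_CUBIC)]))
E
```

```text
time: 7.4
ee_pos: [0.5124, 0.0132, 0.0219]
tcp_rot: [0.095, -3.14, 0.0]
force: [-0.2, -0.6, -4.8]
gripper_width: 0.618
gripper_force: 50.0
time: 7.78
ee_pos: [0.5122, 0.0128, 0.0083]
tcp_rot: [0.094, -3.139, 0.0]
force: [0.8, -0.4, -4.7]
gripper_width: 0.616
gripper_force: 50.0
```

View pics/c3.png

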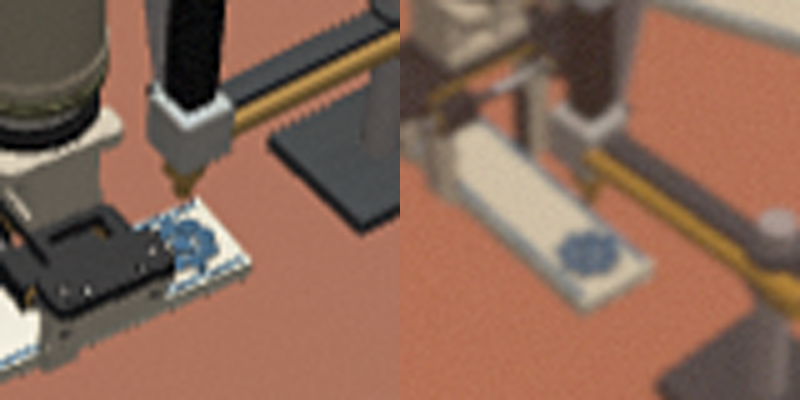

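Side: tip (286,199), rosette (288,208.6). Scene: tip (277.6,230), rosette (277.6,240.6).

```bash
python3 - <<'E'
from h import *
np.set_printoptions(precision=4,suppress=True)
s=bot.get_image("side");c=bot.get_image("scene")
T=[(s,(286.2,199.4)),(c,(277.6,230))];Q=[(s,(288,208.6)),(c,(277.6,240.6))]
print([at(p,q,.06) for p,q in T],tri(T));print([at(p,q,.0215) for p,q in Q],tri(Q))
print(bot.get_obs()["ee_pos"])
for n,p in(("s",s),("c",c)):
    g=p["frame"].astype(int);b=((g[...,0]>g[...,2]+15)&(g[...,0]>70)).astype(np.uint8)
    x0,y0=(275,195) if n=="s" else (265,228)
    sub=b[y0:y0+27,x0:x0+27];ys,xs=np.nonzero(sub);print(n,xs.mean()+x0,ys.mean()+y0,xs.min()+x0,xs.max()+x0,ys.min()+y0,ys.max()+y0)
E
```

```text
[array([0.6118, 0.0137, 0.06  ]), array([0.6181, 0.0196, 0.06  ])] [0.6149 0.0204 0.0548]
[array([0.6182, 0.0104, 0.0215]), array([0.6239, 0.0155, 0.0215])] [0.6209 0.0163 0.0167]
[0.5127 0.0133 0.009 ]
s 287.2710280373832 208.38317757009347 277 298 201 218
c 277.66101694915255 239.88135593220338 273 282 237 243
```

```bash
python3 -m crank '[{"slide":[0.0053,0.004,0],"rot":[0,0,0]},{"slide":[0,0,0],"rot":[0,0,0]},{"slide":[0,0,0.004],"rot":[0,0,0]},{"slide":[0,0,0.001],"rot":[0,0,0]}]'
python3 -m crank '[{"slide":[0,0,0],"rot":[0,0,0]},{"slide":[0,0,0],"rot":[0,0,0]},{"slide":[0,0,0],"rot":[0,0,0]}]' 1
python3 -m crank '[{"slide":[0,0,-0.02],"rot":[0,0,0]},{"slide":[0.03,0,-0.03],"rot":[0,0,0]},{"slide":[0.04,-0.04,-0.03],"rot":[0,0,0]},{"slide":[0.02,-0.055,-0.02],"rot":[0,0,0]},{"slide":[0,-0.055,-0.03],"rot":[0,0,0]}]'
python3 - <<'E'
from h import *
r=lambda i,s:cv2.resize(i,s,interpolation=cv2.INTER_CUBIC)
a=bot.get_image("scene")["frame"];b=bot.get_image("side")["frame"];w=bot.get_image("wrist")["frame"]
cv2.imwrite("pics/sc4.png",a);cv2.imwrite("pics/s4.png",b);cv2.imwrite("pics/w4.png",w)
cv2.imwrite("pics/c4.png",np.hstack([r(b[160:240,250:330],(400,400)),r(a[190:270,240:320],(400,400))]))
E
```

```text
time: 8.48
ee_pos: [0.5073, 0.0173, 0.0044]
tcp_rot: [-0.096, 3.139, 0.0]
force: [-3.6, 1.2, 22.2]
gripper_width: 0.615
gripper_force: 50.0
time: 8.85
ee_pos: [0.5074, 0.0172, 0.0039]
tcp_rot: [-0.095, 3.14, -0.0]
force: [-0.2, -0.2, 0.3]
gripper_width: 0.89
gripper_force: 0.0
time: 9.48
ee_pos: [0.4252, -0.1379, 0.1336]
tcp_rot: [0.097, -3.138, -0.001]
force: [2.4, 0.5, 0.7]
gripper_width: 1.001
gripper_force: 0.0
```

View pics/c4.png

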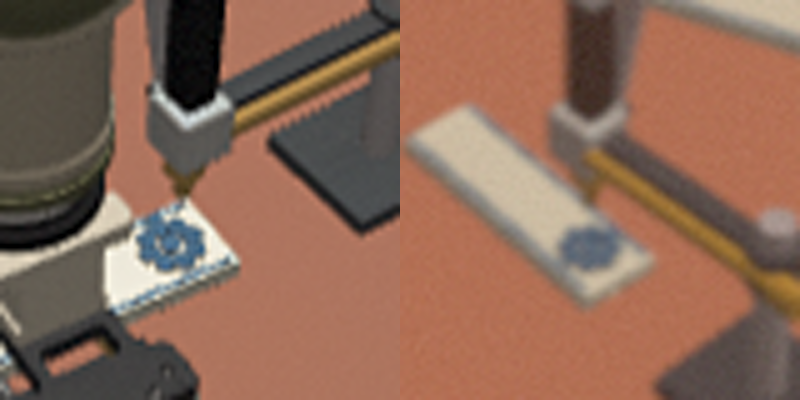

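Side: rosette (284.2,208.6), nozzle bottom edge (286.4,200). Scene: rosette (278,239.4), nozzle bottom edge (277.6,231).

```bash
python3 - <<'E'
from h import *
from scipy.optimize import least_squares
np.set_printoptions(precision=4,suppress=True)
s=bot.get_image("side");c=bot.get_image("scene")
for p,x0,y0,w in((s,276,202,19),(c,269,234,18)):
    g=p["frame"].astype(int);sub=g[y0:y0+15,x0:x0+w];b=(sub[...,0]>sub[...,2]+10)
    ys,xs=np.nonzero(b);m=(xs.min()+xs.max())/2+x0,(ys.min()+ys.max())/2+y0;print(m,xs.mean()+x0,ys.mean()+y0,at(p,m,.018))
# gold tip rows: print leftmost/rightmost of gold pixels per row
for n,p,x0,x1,y0,y1 in(("s",s,278,296,192,202),("c",c,270,284,222,234)):
    g=p["frame"].astype(int)[y0:y1,x0:x1]
    gold=(g[...,2]-g[...,0]>40)&(g[...,1]-g[...,0]>18)&(g[...,2]<165)
    for r in range(y1-y0):
        xs=np.nonzero(gold[r])[0];print(n,y0+r,(xs+x0).tolist() if len(xs)<14 else len(xs))
# plate/grip fit with bias per camera: disc of tip outline bottom
for p in(s,c):
    for X in([.616,.019,.06],[.616,.019,.018]):
        q=proj(p,np.array(X))[0];print("proj",X,q)
    t=np.linspace(0,6.28,60);D=proj(p,np.c_[.616+.005*np.cos(t),.019+.005*np.sin(t),0*t+.06]);print("disc",D.min(0),D.max(0))
E
```

```text
(np.float64(285.0), np.float64(209.0)) 284.088 208.704 [0.6115 0.0155 0.018 ]
(np.float64(277.5), np.float64(239.0)) 277.71666666666664 238.9 [0.6151 0.0216 0.018 ]
s 192 [282]
s 193 [282, 283]
s 194 [282, 283, 284, 290]
s 195 [283, 284, 285, 286, 288, 289, 290]
s 196 [284, 285, 286, 287, 288, 289]
s 197 [284, 285, 286, 287, 288]
s 198 [284, 285, 286, 287, 288]
s 199 [285, 288]
s 200 []
s 201 []
c 222 [271, 277, 278, 279, 280, 281, 282, 283]
c 223 [277, 278, 279, 280, 281, 282, 283]
c 224 [273, 274, 278, 279, 280, 281, 282, 283]
c 225 [273, 274, 275, 278, 279, 280, 281, 282, 283]
c 226 [274, 275, 276, 277, 278, 279, 280, 281, 282, 283]
c 227 [276, 277, 278, 279, 280, 281, 282, 283]
c 228 [276, 277, 278, 279, 283]
c 229 [277, 278, 279]
c 230 [278, 279]
c 231 []
c 232 []
c 233 []
proj [0.616, 0.019, 0.06] [286.5783 197.675 ]
proj [0.616, 0.019, 0.018] [285.7868 207.6724]
disc [284.798 196.382] [288.3597 198.9765]
proj [0.616, 0.019, 0.06] [277.0506 229.6932]
proj [0.616, 0.019, 0.018] [276.9907 239.5087]
disc [275.4224 228.578 ] [278.6797 230.8153]
```

```bash
python3 - <<'E'
from h import *
s=bot.get_image("side");c=bot.get_image("scene")
a=tri([(s,(330.5,155.75)),(c,(315.5,234.5))]);b=tri([(s,(286.3,198.1)),(c,(277.8,229.2))]);g=tri([(s,(289.5,155)),(c,(278,187.5))])
print(a,b,g,np.degrees(np.arctan2(*(a-b)[1::-1])))
E
python3 -m crank '[{"slide":[0,0,-0.05],"rot":[0,0,1]},{"slide":[0,0,-0.05],"rot":[0,0,1]},{"slide":[0,0,-0.05],"rot":[0,0,1]},{"slide":[0,0,-0.01],"rot":[0,0,0]}]'
python3 st.py .6135 .024 .29 7
```

```text
[0.76473094 0.0409338  0.14210833] [0.61548168 0.02102574 0.05873884] [0.61479827 0.02102065 0.22082214] 7.5977212913186625
time: 10.32
ee_pos: [0.4286, -0.1356, 0.2952]
tcp_rot: [-0.018, 3.138, -0.001]
force: [0.5, -0.9, 0.7]
gripper_width: 0.998
gripper_force: 0.0
t 10.325 p [ 0.4286 -0.1356  0.2952] 
 [[-0.9999 -0.0112  0.0036]
 [-0.0112  0.9999 -0.0003]
 [-0.0036 -0.0004 -1.    ]] F [ 0.4685 -0.8945  0.7125] w 0.9983274454801537 gf 0.0 j [ 0.0678  0.166   0.1319  2.1148 -0.0292  0.8588  1.7989]
slide(mm) [-186.6695  157.4806    5.7791] rot [-0.0318  0.206  -6.3609]
```

```bash
python3 -m crank '[{"slide":[0,0,0],"rot":[0,0,-6.7]},{"slide":[-0.04,0.02,0],"rot":[0,0,0]},{"slide":[-0.05,0.04,0],"rot":[0,0,0]},{"slide":[-0.05,0.04,0],"rot":[0,0,0]},{"slide":[-0.03,0.03,0],"rot":[0,0,0]}]' 1
python3 st.py .6145 .025 .29 7.4
```

```text
time: 10.95
ee_pos: [0.5785, 0.0151, 0.2908]
tcp_rot: [0.203, -3.132, -0.001]
force: [-0.5, -0.2, 0.3]
gripper_width: 1.0
gripper_force: 0.0
t 10.95 p [0.5785 0.0151 0.2908] 
 [[-0.9917 -0.1289 -0.0028]
 [-0.1289  0.9917  0.0004]
 [ 0.0027  0.0008 -1.    ]] F [-0.5143 -0.1914  0.3147] w 0.9999191688260192 gf 0.0 j [-0.1566  0.3473  0.0448  1.8585 -0.0198  0.9389  1.5973]
slide(mm) [-36.9301   5.1901   0.6781] rot [ 0.0437 -0.1548  0.005 ]
```

```bash
python3 -m crank '[{"slide":[-0.02,0.005,0],"rot":[0,0,0]},{"slide":[-0.015,0,0],"rot":[0,0,0]},{"slide":[0,0,0.02],"rot":[0,0,0]},{"slide":[0,0,0],"rot":[0,0,0]},{"slide":[0,0,0],"rot":[0,0,0]}]' 1
python3 st.py .6145 .025 .186 7.4
python3 - <<'E'
from h import *
w=bot.get_image("wrist");cv2.imwrite("pics/w5.png",w["frame"])
for X in([.615,.0205,.226],[.615-.129*.039,.0205+.0387,.222],[.615,.0205,0.06]):print(proj(w,np.array(X)))
E
```

```text
time: 11.58
ee_pos: [0.6115, 0.0202, 0.2732]
tcp_rot: [0.196, -3.135, 0.0]
force: [0.4, 0.4, -0.3]
gripper_width: 1.001
gripper_force: 0.0
t 11.575 p [0.6115 0.0202 0.2732] 
 [[-0.9922 -0.1246 -0.0005]
 [-0.1246  0.9922 -0.0001]
 [ 0.0005 -0.0001 -1.    ]] F [ 0.4166  0.392  -0.2932] w 1.000853627097249 gf 0.0 j [-0.1582  0.406   0.0459  1.8103 -0.0225  0.9263  1.5933]
slide(mm) [-3.5996  4.3642 87.2113] rot [-0.0046 -0.0267 -0.2407]
[[252.15246457 219.62676981]]
[[302.08100816 217.68725275]]
[[252.75609497 175.99158458]]
```

View pics/w5.png

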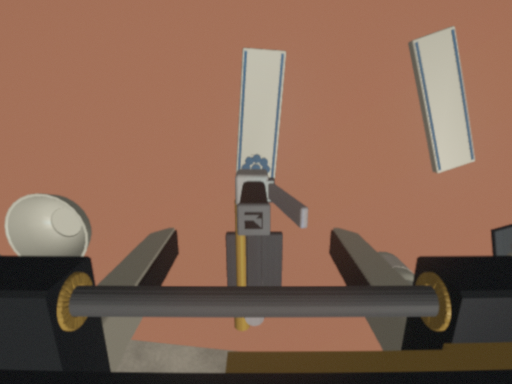

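Wrist: grip top (253,218), lever end (303,217) well between the open fingers, rosette (256,~168) under the nozzle axis within about 2 px.

```bash
python3 -m crank '[{"slide":[-0.0035,0.0045,0],"rot":[0,0,0]},{"slide":[0,0,0.02],"rot":[0,0,0]},{"slide":[0,0,0.03],"rot":[0,0,0]},{"slide":[0,0,0.03],"rot":[0,0,0]},{"slide":[0,0,0.007],"rot":[0,0,0]}]' 1
python3 -m crank '[{"slide":[0,0,0],"rot":[0,0,0]},{"slide":[0,0,0],"rot":[0,0,0]},{"slide":[0,0,0],"rot":[0,0,0]},{"slide":[0,0,0],"rot":[0,0,0]},{"slide":[0,0,0],"rot":[0,0,0]}]' 0.2 30
```

```text
time: 12.25
ee_pos: [0.6139, 0.0257, 0.185]
tcp_rot: [0.197, -3.133, -0.0]
force: [-0.4, -0.0, 1.0]
gripper_width: 0.999
gripper_force: 0.0
time: 12.88
ee_pos: [0.6149, 0.0262, 0.1867]
tcp_rot: [-0.198, 3.134, 0.001]
force: [-1.2, 5.0, 3.1]
gripper_width: 0.513
gripper_force: 2.3
```

```bash
python3 -m crank '[{"slide":[0,0,0],"rot":[0,0,0]},{"slide":[0,0,0],"rot":[0,0,0]},{"slide":[0,0,0],"rot":[0,0,0]},{"slide":[0,0,0],"rot":[0,0,0]},{"slide":[0,0,0],"rot":[0,0,0]}]'
```

```text
time: 13.5
ee_pos: [0.6149, 0.0247, 0.1864]
tcp_rot: [-0.196, 3.135, -0.001]
force: [1.5, 0.1, 5.3]
gripper_width: 0.347
gripper_force: 30.0
```

```bash
python3 -m crank '[{"slide":[0,0,0],"rot":[0,0,0]},{"slide":[0,0,0],"rot":[0,0,0]},{"slide":[0,0,0],"rot":[0,0,0]},{"slide":[0,0,0],"rot":[0,0,0]},{"slide":[0,0,0],"rot":[0,0,0]}]'
python3 -m crank '[{"slide":[0,0,0],"rot":[0,0,0]},{"slide":[0,0,0],"rot":[0,0,0]}]'
python3 -m crank '[{"slide":[0,0,0],"rot":[0,0,0]},{"slide":[0,0,0],"rot":[0,0,0]},{"slide":[0,0,0],"rot":[0,0,0]},{"slide":[0,0,0],"rot":[0,0,0]},{"slide":[0,0,0],"rot":[0,0,0]}]' 1
python3 -m crank '[{"slide":[0,0,0],"rot":[0,0,0]},{"slide":[0,0,0],"rot":[0,0,0]},{"slide":[0,0,-0.03],"rot":[0,0,0]},{"slide":[0,0,-0.05],"rot":[0,0,0]},{"slide":[0,0,-0.03],"rot":[0,0,0]}]'
python3 -m crank '[{"slide":[0.04,0,0],"rot":[0,0,0]},{"slide":[0.05,-0.01,0],"rot":[0,0,0]},{"slide":[0.05,-0.03,0],"rot":[0,0,0]},{"slide":[0,-0.05,0],"rot":[0,0,0]},{"slide":[0,-0.05,0],"rot":[0,0,0]}]'
python3 - <<'E'
from h import *
r=lambda i,s:cv2.resize(i,s,interpolation=cv2.INTER_CUBIC)
a=bot.get_image("scene")["frame"];b=bot.get_image("side")["frame"]
cv2.imwrite("pics/c6.png",np.hstack([r(b[120:240,230:350],(400,400)),r(a[160:280,220:340],(400,400))]))
E
```

```text
time: 14.12
ee_pos: [0.6149, 0.0246, 0.1864]
tcp_rot: [-0.196, 3.135, -0.001]
force: [-0.0, -0.4, 5.3]
gripper_width: 0.343
gripper_force: 30.0
time: 14.38
ee_pos: [0.6149, 0.0247, 0.1863]
tcp_rot: [-0.196, 3.135, -0.001]
force: [0.1, 0.1, 4.9]
gripper_width: 0.348
gripper_force: 30.0
time: 15.0
ee_pos: [0.6141, 0.025, 0.1858]
tcp_rot: [0.196, -3.134, 0.001]
force: [-1.0, 1.2, -1.3]
gripper_width: 0.835
gripper_force: 1.0
time: 15.62
ee_pos: [0.6152, 0.025, 0.2986]
tcp_rot: [-0.196, 3.133, -0.0]
force: [0.4, 0.2, -0.2]
gripper_width: 1.0
gripper_force: 0.0
time: 16.25
ee_pos: [0.4929, -0.1325, 0.297]
tcp_rot: [-0.197, 3.134, -0.001]
force: [1.1, 0.8, 0.2]
gripper_width: 1.004
gripper_force: 0.0
```

View pics/c6.png

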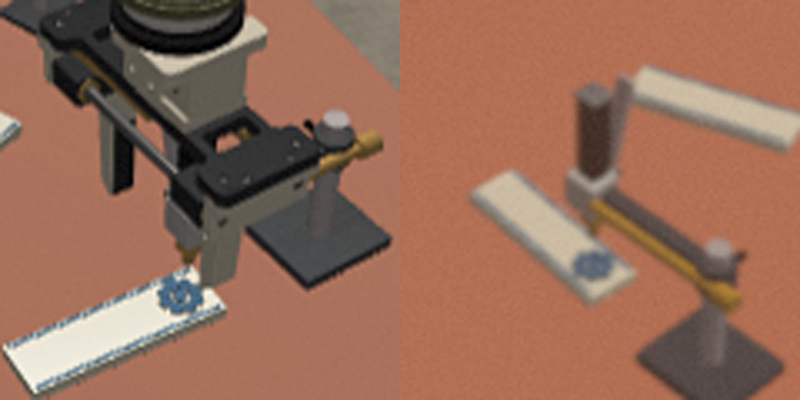

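The tile is still in place, with its rosette at (180,294) in the side crop and (593,264) in the scene crop. The lever has sprung back out (scene crop, about (622,120)), and the arm is clear.

```bash
python3 -c "
from plant import bot
print(bot.sign_off())"
```

```text
the job is handed in; nothing more can be done
None
```

The rosette tile lies flat with its rosette centred under the larger gun's nozzle to within about 2 mm by camera; the trigger was then squeezed fully for about a second and sprang back, and the job was handed in at about 16 s.

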